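Unlock a fuel cell and hold it before the inspection camera

ROBOT

A 7-joint arm with a two-finger parallel gripper is mounted at the origin on the work surface. World frame = base frame: x ahead of the robot, y to its left, z up, the work surface at z = 0. Lengths are in m, angles in rad, forces in N, time in s.
With the tool pointing down it reaches from about 0.35 to 0.9 m from the base axis. Payload 8.1 kg.
Tool frame: the origin (TCP) lies at the very end of the fingers, on their centre line; the grasp point (between the pads) lies 19 mm behind it; z points along the fingers, y is the line along which they close (so a half turn about z gives the same grasp; the last joint's range is limited). The gripper opens to 92 mm and grips with 3 to 60 N. Pads are 19 mm wide; open, the fingers measure 130 mm over their backs; the gripper's body (75 mm by 190 mm) begins 47 mm behind the grasp point.
Start: joints at [1.12, 0.434, 0.025, 1.573, -0.012, 1.134, -0.075], TCP at [0.213, -0.588, 0.227] pointing down, gripper open.
Joint ranges: [-2.62, 2.62], [-0.44, 2.09], [-1.27, 1.32], [0.08, 2.57], [-1.32, 4.46], [0.12, 2], [-2.74, 2.74]. Speed limits (rad/s): [2.22, 2.22, 3.01, 3.01, 3.14, 3.14, 3.14].

INTERFACE

Orientations are given as [roll, pitch, yaw] about the fixed x, y, z axes, in that order (R = Rz(yaw) Ry(pitch) Rx(roll)).
In Python, from cell import telemetry, eyes, robot gives the robot as it stands.
- The arm moves only by the tool arm_command, never from a script. Its argument "motion" is a list of rows, each a list of 2 entries, a list of its own where there are three numbers: the shift along the tool's x, y, z in cm, then the turn, a rotation vector about the tool's x, y, z in degrees. In form: [[[x, y, z], [rx, ry, rz]], ...]. A call has exactly 8 rows; each row shifts and turns the commanded pose from where the row before left it, along the tool's axes as they then stand; what a row does not reach is not made up. A row lasts 1/10 s, in which the tool goes at most 50 mm and 8.59 degrees, less where a joint would pass 70% of its speed; a pose out of reach is approached as far as the arm can. A call with a gripper value outside its range is refused whole. "fingers" is the finger opening in cm, from 0 to 9.18, set as the call begins (left out, the last holds). The fingers move at their own pace and stop on an object; "squeeze" is the grip in N (left out, the last holds). Time passes only in rows, so rows that do not move let the fingers close, or fill a call up. It gives the time, the measured TCP pose, the force, the opening and the grip force at its end, in the units of the state.
- telemetry.get_obs(): the state, without advancing time (a new reading comes with each control period).
- eyes.capture(name): name is "side" or "top" or "wrist"; returns the picture (384x512x3 uint8, red, green, blue); there is no depth.
- eyes.camera_info(name): a dict with "fx", "fy", "cx", "cy" (pixels), "R" (3x3) and "t" (3): a world point X has camera coordinates R X + t. Camera axes: x right, y down, z forward; pixel columns grow to the right and rows downward; lengths in m; the calibration is good to about 2 mm. A picture is of the moment at which its call begins: read the wrist's pose just before it. camera_info takes no time and is no camera call; for the wrist camera it gives the pose at the moment of the call.
- robot.hand_in(): hands the job in; it is judged then, once.
The state is a dict: "time": time; "joint_pos": joint angles; "joint_velocities": joint speeds; "joint_torque": joint torques, N m; "position": TCP position; "tcp_rot": TCP orientation; "wrist_force": force on the tool from outside, world axes, zero at the start; "wrist_torque": the same for the moment, N m; "grip_width": opening from 0.0 (shut) to 1.0 (fully open); "grip_force": force on a finger pad.
Only numpy, scipy, OpenCV 4.12 (cv2) and the standard library are available. Lean on these libraries where they do the work, as an engineer would, in place of code of your own. Each camera call takes 0.05 s, during which the arm holds its last target. There are 200 camera calls.

TASK

Release the green fuel cell by cranking the black wheel on its fixture one full turn anticlockwise (seen from above), right round to its stop, using the red handle. Then draw the cell up out of its cradle and hold it in the air in front of the inspection camera: top edge still upward, leaning back so that its window squarely faces the lens, centred in the view and about 14 cm from the lens. Finish while still holding it there, steady; never pull on the cell while the bolt still covers its lug, do not touch the camera, and leave the other things on the bench where they are.

Things in the scene. Friction and masses are not known exactly. Their poses are not given: they have to be found in the camera images.
- fixture: Fixed aluminium base 150 (x) x 310 (y) x 12 mm; origin under its centre at bench level, z up, +x away from the robot. At y = -70 mm a blue cradle holds the cell upright (guides up to z = 50 mm, 1.5 mm play all round); at y = +90 mm a white gearbox 90 x 90 mm, top at z = 85 mm, carries the black crank wheel.
- cell: Fuel cell, flat green and black block 22 thick (x) x 80 (y) x 105 mm high (z), 0.25-0.5 kg. Origin: centre of underside, 12 mm above the bench when seated, axes then parallel to the fixture's. Its +x face has the white-rimmed grey window; a 16x16x12 mm steel lug is on its +y side, lug top at z = 52 mm. Grip it across its thickness by the plain band above the window (z = 62 to 105 mm).
- window (a point): Centre of the cell's 50 x 48 mm window, on the face: 11 mm along the cell's x, 36 mm above its underside. The window looks along the cell's +x.
- handwheel (a joint): Angle of the crank wheel, rad. Starts between 0 and 0.2, grows anticlockwise seen from above, to a stop at 6.5. Each rad draws the brass bolt back 3 mm; the lug is free from about 4.5 rad on. Light friction (about 1.5 N at the handle); it stays where it is left.
- wheel_axis (a point): Point on the vertical axis of the crank wheel, on its upper face (105 mm above the bench). The black wheel with a steel rim is 106 mm across; the rim is 2 mm higher than this point and a small hub 6 mm higher.
- handle_mid (a point): Middle of the red upright crank handle, 20 mm in diameter and 40 mm high (from 107.5 to 147.5 mm above the bench), 42 mm from the wheel's axis. The red sleeve spins freely on its pin, so that a gripper can keep its orientation all round.
- lock_bolt: Brass bolt, 16 mm wide, 12 mm thick; origin at its tip (the end towards the cell), underside 66 mm above the bench. At the start its tip covers the cell's lug, 2 mm above it; it slides along the fixture's +y as the wheel turns.
- cam_head: Head of the inspection camera on its fixed stand: a blue box 46 x 46 x 45 mm with a black lens barrel 40 mm across. Origin: centre of the lens front, 340 mm above the bench. x: the viewing direction, 0.70 rad (40 degrees) below horizontal, towards the robot's side; y is horizontal.
- cam_stand: Fixed stand of the camera: its origin is on the bench straight under the lens; its +x points away from the robot, the reverse of the view. A steel post 20 mm thick and 454 mm high stands 120 mm along its x on a 100 x 130 mm foot.
- screwdriver: hand screwdriver lying loose on the bench (bystander; origin at its middle)
- wrench: small wrench lying loose (bystander; origin at its middle)
- fitting: brass fitting, 28 mm across, 32 mm high, standing (bystander; origin under its centre)
- bottle: white closed bottle with a blue cap, 64 mm across, 160 mm high, standing (bystander; origin under its centre)
- carton: small cardboard carton 90 x 70 x 60 mm (bystander; origin under its centre)
- dish: shallow glass dish 90 mm across, 20 mm high (bystander; origin under its centre)
- end_plate: loose steel end plate 80 x 80 x 12 mm lying flat (bystander; origin under its centre)
Mind the look-alikes: they are no part of the job. There is more than one size of the cell; the job needs the smallest.

How it is judged:
By the outcome, as a careful person would: the job done as asked, in the order asked, and still so for the second after the job is handed in, while the arm keeps its last pose, push and grip.
It also fails if it takes over 67 s, if anything falls off the work surface, if the arm or the gripper's body presses on something with over 40 N, if the wrist force passes 120 N, or if a joint passes its speed limit or range.

## Working session

There is one attempt and no reset: what is moved stays moved. The work goes in short steps, Python scripts to look and compute and a tool call to move; the robot and the scene stay as the last step left them, time stands still between calls to the robot, and variables do not carry over. Pictures are saved under pics/ and viewed, at most 10 in all, crops included, and the job is handed in when it is done.

Besides the shell and the picture viewer there is one more tool, called in YAML: its name, and indented under it one key for each argument. arm_command: Moves the arm, as the interface text tells. Its arguments: {"type":"object","properties":{"motion":{"type":"array","items":{"type":"array"}},"fingers":{"type":"number"},"squeeze":{"type":"number"}},"required":["motion"]}

```bash
ls; mkdir -p pics; python3 - <<'E'
from cell import telemetry, eyes, robot
import cv2, numpy as np
o=telemetry.get_obs();print({k:np.round(v,3) for k,v in o.items()})
for n in("side","top"):
    im=eyes.capture(n);cv2.imwrite(f"pics/{n}0.png",im[:,:,::-1])
for n in("side","top","wrist"):
    print(n,{k:np.round(v,3).tolist() for k,v in eyes.camera_info(n).items()})
E
```

```text
pics
{'time': np.float64(0.0), 'joint_pos': array([ 1.12 ,  0.435,  0.025,  1.574, -0.012,  1.134, -0.075]), 'joint_velocities': array([ 0.001,  0.001, -0.   , -0.001, -0.   , -0.   , -0.   ]), 'joint_torque': array([-0.0000e+00, -6.6785e+01,  9.8500e-01, -3.1446e+01, -6.0000e-02,
        4.3000e-02,  0.0000e+00]), 'position': array([ 0.213, -0.587,  0.226]), 'tcp_rot': array([-3.14 ,  0.   ,  0.348]), 'wrist_force': array([-0.272,  0.642,  0.585]), 'wrist_torque': array([-0.036, -0.036, -0.069]), 'grip_force': np.float64(0.0), 'grip_width': np.float64(1.0)}
side {'fx': 360.455, 'fy': 360.455, 'cx': 257.895, 'cy': 188.79, 'R': [[0.998, -0.058, -0.023], [-0.049, -0.501, -0.864], [0.038, 0.863, -0.503]], 't': [-0.551, 0.208, 1.194]}
top {'fx': 439.069, 'fy': 439.069, 'cx': 258.048, 'cy': 198.541, 'R': [[-0.022, -1.0, 0.007], [-0.994, 0.021, -0.107], [0.107, -0.009, -0.994]], 't': [0.0, 0.567, 1.755]}
wrist {'fx': 281.779, 'fy': 281.779, 'cx': 256.75, 'cy': 184.382, 'R': [[0.34, -0.94, -0.001], [-0.904, -0.327, 0.274], [-0.258, -0.092, -0.962]], 't': [-0.624, -0.035, 0.391]}
```

View pics/side0.png

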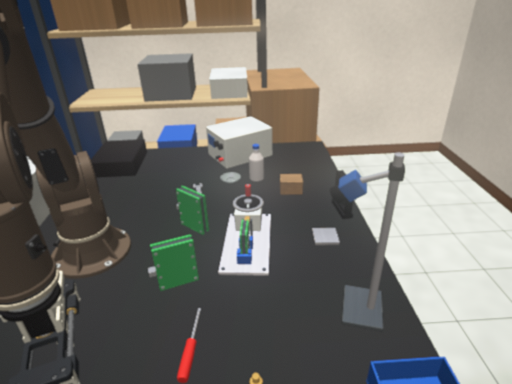

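View pics/top0.png

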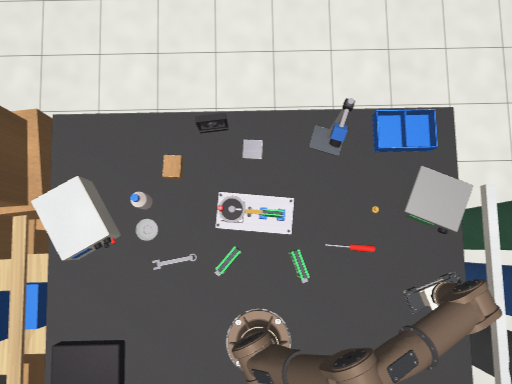

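Three green cell-like boards: top view (228,261), (299,266) standing loose, and (272,214) seated in the blue cradle on the fixture (side view (245,237)). The one in the fixture, with the bolt and wheel, fits, and it is also the smallest. I'll confirm it in an enlarged crop.

```bash
python3 - <<'E'
import cv2, numpy as np
t=cv2.imread("pics/top0.png");s=cv2.imread("pics/side0.png")
def c(im,x,y,w,h,W,H): return cv2.resize(im[y:y+h,x:x+w],(W,H),interpolation=cv2.INTER_CUBIC)
a=c(t,205,180,100,65,500,325); b=c(t,300,90,60,65,300,325)
d=c(s,210,175,75,100,206,275); e=c(s,325,145,90,55,450,275); f=c(s,340,280,48,92,144,275)
cv2.imwrite("pics/crop0.png",np.vstack([np.hstack([a,b]),np.hstack([d,e,f])]))
E
```

```text
(no output)
```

View pics/crop0.png

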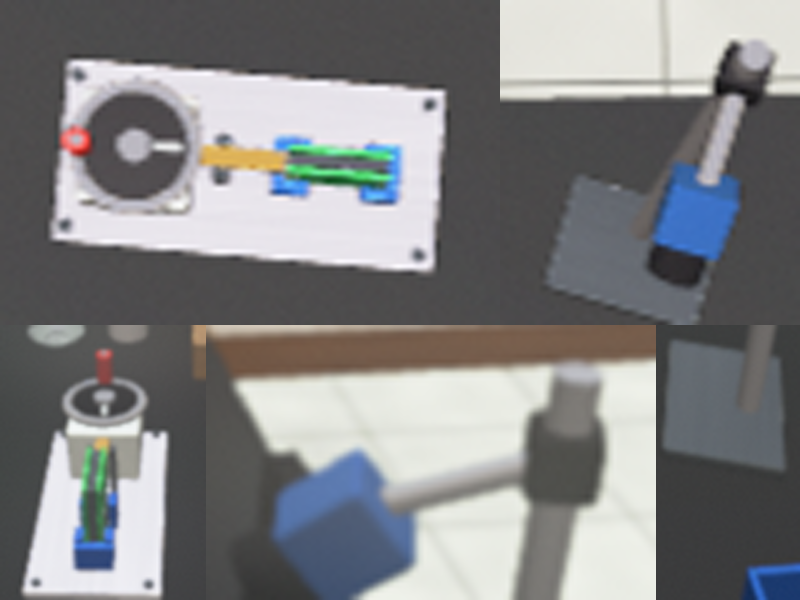

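The crop confirms it: a narrow green cell in the blue cradle, brass bolt at (245,157), red handle at (75,140) on the wheel's far side. Next I'll fit the fixture and stand poses.

```bash
cat > h.py <<'E'
import numpy as np
from scipy.optimize import least_squares
from scipy.spatial.transform import Rotation as Ro
def proj(ci,X):
    c=np.atleast_2d(X)@np.array(ci["R"]).T+ci["t"]
    return np.c_[ci["fx"]*c[:,0]/c[:,2]+ci["cx"],ci["fy"]*c[:,1]/c[:,2]+ci["cy"]]
def place(p,L):
    c,s=np.cos(p[2]),np.sin(p[2]); L=np.atleast_2d(L)
    return np.c_[p[0]+c*L[:,0]-s*L[:,1],p[1]+s*L[:,0]+c*L[:,1],L[:,2]]
def fit(obs,p0): # obs: list (ci, local pts, px)
    f=lambda p:np.concatenate([(proj(ci,place(p,L))-px).ravel() for ci,L,px in obs])
    r=least_squares(f,p0,loss="soft_l1");return r.x,np.round(f(r.x).reshape(-1,2),1)
E
python3 - <<'E'
from cell import eyes
from h import *
np.set_printoptions(suppress=True,precision=4)
T=eyes.camera_info("top");S=eyes.camera_info("side")
# fixture
LT=np.array([[.075,.155,.012],[.075,-.155,.012],[-.075,-.155,.012],[-.075,.155,.012],[0,.09,.111]])
pT=np.array([[218.4,191.6],[294.2,198],[291.8,234.2],[215.4,228],[205+134/5,180+145/5]])
LS=np.array([[-.075,-.155,.012],[.075,-.155,.012],[-.075,.155,.012],[.075,.155,.012],[0,.09,.111]])
pS=np.array([[218.7,272.8],[268.2,273.9],[230,213.9],[270.7,214.3],[210+104/2.75,175+72/2.75]])
p,r=fit([(T,LT,pT),(S,LS,pS)],[.5,0,0]);print("fixture",p,r.tolist())
W=place(p,[[0,.09,.105],[0,-.07,.117]]);print(W)
# stand
a,b=.12-.05,.12+.05
L=np.array([[.12,0,.454],[b,.065,.01],[a,.065,.01],[a,-.065,.01]])
pT=np.array([[351.4,101],[315.4,125.4],[309.6,147],[340,154.4]])
LS=np.array([[.12,0,.454],[a,.065,.01],[a,-.065,.01],[b,-.065,.01],[b,.065,.01]])
pS=np.array([[398.8,155],[345.3,285],[342.3,321],[381.7,328],[379.7,289]])
q,r=fit([(T,L,pT),(S,LS,pS)],[.7,-.3,-.2]);print("stand",q,r.tolist())
print(proj(T,place(q,[[0,0,.34]])))
# handle
h=np.array([[205+75/5,180+140/5]])
f=lambda a:(proj(T,place(p,[[.042*np.cos(a[0]),.09+.042*np.sin(a[0]),.1475]]))-h).ravel()
for a0 in(0,1.5,3):print(least_squares(f,[a0]).x,f(least_squares(f,[a0]).x))
E
```

```text
fixture [ 0.5143  0.0007 -0.1022] [[0.8, -0.8], [0.1, -1.1], [-0.1, -0.9], [0.5, -0.8], [0.3, -0.9], [-1.0, -0.5], [-0.4, -0.9], [-0.6, -0.0], [-1.1, -0.2], [-0.6, -0.4]]
[[ 0.5235  0.0902  0.105 ]
 [ 0.5072 -0.069   0.117 ]]
stand [ 0.6988 -0.27   -0.2877] [[-2.0, 4.1], [-0.8, -1.7], [-0.9, -0.8], [-1.1, -0.1], [-9.4, -1.5], [-1.3, 0.7], [0.3, 1.6], [2.1, 1.5], [1.1, 2.1]]
[[333.7272 148.7832]]
[1.7137] [ 0.5484 -0.0293]
[1.7137] [ 0.5484 -0.0293]
[1.7137] [ 0.5484 -0.0293]
```

```bash
python3 - <<'E'
from cell import eyes
from h import *
np.set_printoptions(suppress=True,precision=4)
T=eyes.camera_info("top");S=eyes.camera_info("side")
ft=np.array([[315.4,125.4],[309.6,147],[340,154.4]]);fs=np.array([[345.3,285],[342.3,321],[381.7,328],[379.7,289]])
def f(v):
    q=v[:3];m=v[3];a,b=m-.05,m+.05
    F=lambda ss:np.array(ss)
    e=[proj(T,place(q,[[b,.065,.01],[a,.065,.01],[a,-.065,.01]]))-ft,
       proj(S,place(q,[[a,.065,.01],[a,-.065,.01],[b,-.065,.01],[b,.065,.01]]))-fs,
       proj(T,place(q,[[.12,0,.454],[0,0,.34]]))-[[351.4,101],[335,144]],
       proj(S,place(q,[[.12,0,.454]]))-[[398.8,155]]]
    return np.vstack(e).ravel()
r=least_squares(f,[.7,-.27,-.28,.1],loss="soft_l1");print(r.x);print(np.round(f(r.x).reshape(-1,2),1).tolist())
E
```

```text
[ 0.7156 -0.275  -0.2877  0.1001]
[[-0.9, -1.2], [-1.1, -0.2], [-1.3, 0.5], [-2.2, 0.5], [-0.7, 1.4], [1.1, 1.4], [0.2, 2.0], [-0.7, -1.1], [-0.0, -0.1], [-0.4, -0.8]]
```

arm_command:
  motion:
    - [[2,-2,-1.5],[0,0,0]]
    - [[3,-3,-1.5],[0,0,0]]
    - [[3.2,-3,-1],[0,0,0]]
    - [[3.2,-3,-1],[0,0,0]]
    - [[3.2,-3.2,-1],[0,0,0]]
    - [[3.2,-3.2,-0.4],[0,0,0]]
    - [[3.2,-3.2,0],[0,0,0]]
    - [[3.2,-3.2,0],[0,0,0]]
  fingers: 9.18

```text
time: 0.9
position: [0.3597, -0.2796, 0.2908]
tcp_rot: [3.141, 0.0, 0.348]
wrist_force: [0.6, 0.2, 0.1]
grip_width: 0.999
grip_force: 0.0
```

arm_command:
  motion:
    - [[3.2,-3.2,0],[0,0,0]]
    - [[3.2,-3.2,0],[0,0,0]]
    - [[3.2,-3.2,0],[0,0,0]]
    - [[3.2,-3.2,0],[0,0,0]]
    - [[3.2,-3,0],[0,0,0]]
    - [[3.2,-3,0],[0,0,0]]
    - [[3.2,-2.6,0],[0,0,0]]
    - [[2,-1.5,0],[0,0,0]]

```text
time: 1.7
position: [0.5115, 0.0205, 0.2905]
tcp_rot: [-3.14, -0.0, 0.351]
wrist_force: [0.6, -0.5, 0.1]
grip_width: 0.997
grip_force: 0.0
```

arm_command:
  motion:
    - [[0,0,0],[0,0,-8]]
    - [[0,0,0],[0,0,-8]]
    - [[0,0,0],[0,0,-8]]
    - [[0,0,0],[0,0,-8]]
    - [[0,0,0],[0,0,-8]]
    - [[0,0,0],[0,0,-8]]
    - [[0,0,0],[0,0,-8]]
    - [[0,0,0],[0,0,-8]]

```text
time: 2.5
position: [0.5105, 0.0169, 0.2904]
tcp_rot: [-3.141, 0.0, 1.47]
wrist_force: [-0.0, 0.0, 0.7]
grip_width: 1.0
grip_force: 0.0
```

```bash
cat > look.py <<'E'
import sys,cv2,numpy as np,json
from cell import telemetry,eyes
np.set_printoptions(suppress=True,precision=4)
n=sys.argv[1];o=telemetry.get_obs()
for k in("time","position","tcp_rot","joint_pos","wrist_force"):print(k,np.round(o[k],4))
ci=eyes.camera_info("wrist");im=eyes.capture("wrist")
json.dump({k:np.array(v).tolist() for k,v in ci.items()},open(f"pics/{n}.json","w"))
cv2.imwrite(f"pics/{n}.png",cv2.resize(im[:,:,::-1],(768,576),interpolation=cv2.INTER_CUBIC))
E
python3 look.py w1
```

```text
time 2.5
position [0.5105 0.0169 0.2904]
tcp_rot [-3.1409  0.0002  1.4704]
joint_pos [ 0.3517  0.2615 -0.6089  1.7109  0.1581  1.2195 -0.3964]
wrist_force [-0.013   0.0053  0.7216]
```

View pics/w1.png

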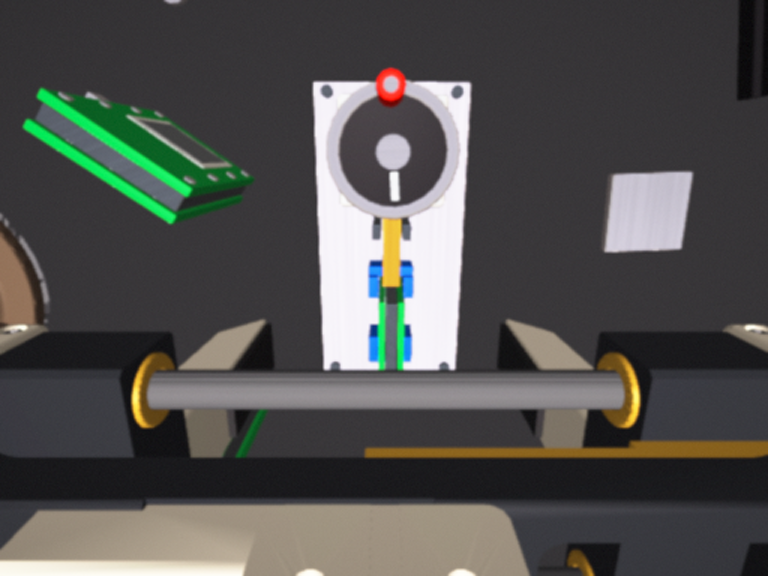

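```bash
cat >> h.py <<'E'
def ray(ci,uv,z,s=1.5):
    u=(np.array(uv,float)+.5)/s-.5; R=np.array(ci["R"]);C=-R.T@ci["t"]
    d=R.T@[(u[0]-ci["cx"])/ci["fx"],(u[1]-ci["cy"])/ci["fy"],1]
    return C+d*(z-C[2])/d[2]
E
python3 - <<'E'
from h import *
import json
np.set_printoptions(suppress=True,precision=4)
ci=json.load(open("pics/w1.json"))
for n,p,z in[("hub",(392.5,152),.111),("rim",(393.5,149),.107),("handle",(391,84),.1475),("TL",(314,82),.012),("TR",(470,82),.012),("BL",(323,370),.012),("BR",(456,370),.012),("bolt0",(391.5,284),.078),("bolt1",(392.5,220),.078),("cell@350",(391.5,350),.117),("cell300",(392,300),.117)]:
    print(n,ray(ci,p,z))
E
```

```text
hub [0.5232 0.093  0.111 ]
rim [0.5243 0.0952 0.107 ]
handle [0.5258 0.1354 0.1475]
TL [0.4567 0.1649 0.012 ]
TR [0.6042 0.1499 0.012 ]
BL [ 0.4224 -0.1369  0.012 ]
BR [ 0.5742 -0.1522  0.012 ]
bolt0 [ 0.5117 -0.0222  0.078 ]
bolt1 [0.5182 0.0362 0.078 ]
cell@350 [ 0.5066 -0.0694  0.117 ]
cell300 [ 0.5114 -0.0243  0.117 ]
```

arm_command:
  motion:
    - [[3,0.1,1],[0,0,0]]
    - [[3.5,0.1,2.5],[0,0,0]]
    - [[3.3,0,3],[0,0,0]]
    - [[2,0,3],[0,0,0]]
    - [[0,0,3],[0,0,0]]
    - [[0,0,2.5],[0,0,0]]
    - [[0,0,1.5],[0,0,0]]
    - [[0,0,1],[0,0,0]]

```text
time: 3.35
position: [0.5245, 0.1339, 0.1141]
tcp_rot: [-3.139, 0.001, 1.462]
wrist_force: [0.3, -0.6, 0.6]
grip_width: 0.998
grip_force: 0.0
```

arm_command:
  motion:
    - [[0,0,0],[0,0,0]]
    - [[0,0,0],[0,0,0]]
    - [[0,0,0],[0,0,0]]
    - [[0,0,0],[0,0,0]]
    - [[0,0,0],[0,0,0]]
    - [[0,0,0],[0,0,0]]
    - [[0,0,0],[0,0,0]]
    - [[0,0,0],[0,0,0]]
  fingers: 1.0
  squeeze: 12

```text
time: 4.15
position: [0.5253, 0.1341, 0.1158]
tcp_rot: [3.142, 0.0, 1.465]
wrist_force: [-0.2, 0.4, -0.6]
grip_width: 0.35
grip_force: 0.0
```

```bash
python3 look.py w2
```

```text
time 4.15
position [0.5253 0.1341 0.1158]
tcp_rot [3.1415 0.0001 1.4647]
joint_pos [ 0.0778  0.4938 -0.5833  1.8698  0.3457  0.8797 -0.7803]
wrist_force [-0.1843  0.3863 -0.6243]
```

View pics/w2.png

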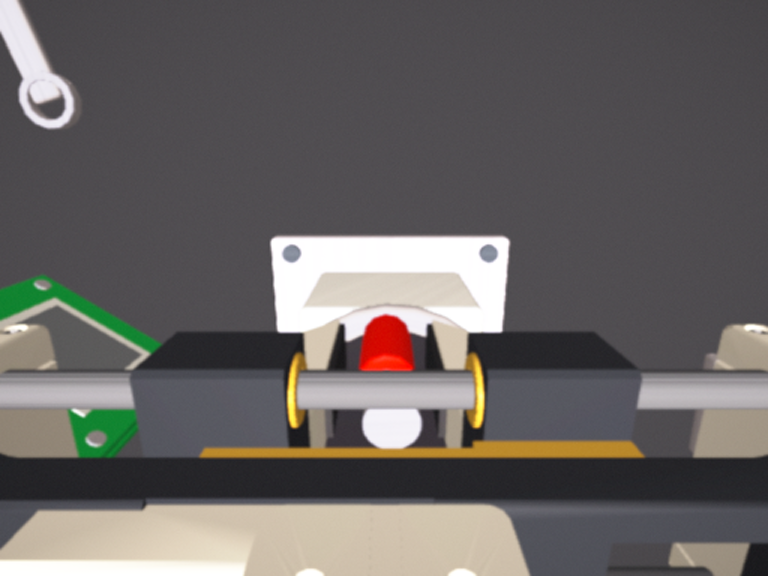

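arm_command:
  motion:
    - [[0,0,0],[0,0,0]]
    - [[0,0,0],[0,0,0]]
    - [[0,0,0],[0,0,0]]
    - [[0,0,0],[0,0,0]]
    - [[0,0,0],[0,0,0]]
    - [[0,0,0],[0,0,0]]
    - [[0,0,0],[0,0,0]]
    - [[0,0,0],[0,0,0]]

```text
time: 5.0
position: [0.5253, 0.1342, 0.1157]
tcp_rot: [3.142, -0.0, 1.465]
wrist_force: [0.5, -0.5, 0.2]
grip_width: 0.214
grip_force: 12.0
```

```bash
python3 - <<'E'
from h import *
import json
from cell import telemetry
ci=json.load(open("pics/w2.json"))
print(ray(ci,(392,425),.1475))
h=np.array([.5253,.1345]);A=np.array([.5238,.092])
for a0 in (1.5353,):
  t=Ro.from_euler("z",1.467).as_matrix()[:2,:2]
  # tool axes x=(c,s), y=(s,-c)
  x=t[:,0];y=-t[:,1]
  prev=a0;N=48;st=6.5/N
  for i in range(N):
    d=.042*np.array([np.cos(a0+st*(i+1))-np.cos(a0+st*i),np.sin(a0+st*(i+1))-np.sin(a0+st*i)])*100
    print(f"[[{d@x:.2f},{d@y:.2f},0],[0,0,0]]",end=",\n" if i%8==7 else ",")
E
```

```text
[0.52565603 0.11802945 0.1475    ]
[[-0.08,-0.56,0],[0,0,0]],[[-0.15,-0.55,0],[0,0,0]],[[-0.22,-0.52,0],[0,0,0]],[[-0.29,-0.49,0],[0,0,0]],[[-0.36,-0.44,0],[0,0,0]],[[-0.41,-0.39,0],[0,0,0]],[[-0.46,-0.33,0],[0,0,0]],[[-0.50,-0.27,0],[0,0,0]],
[[-0.53,-0.20,0],[0,0,0]],[[-0.56,-0.12,0],[0,0,0]],[[-0.57,-0.05,0],[0,0,0]],[[-0.57,0.03,0],[0,0,0]],[[-0.56,0.11,0],[0,0,0]],[[-0.54,0.18,0],[0,0,0]],[[-0.51,0.25,0],[0,0,0]],[[-0.47,0.32,0],[0,0,0]],
[[-0.42,0.38,0],[0,0,0]],[[-0.37,0.43,0],[0,0,0]],[[-0.31,0.48,0],[0,0,0]],[[-0.24,0.52,0],[0,0,0]],[[-0.17,0.54,0],[0,0,0]],[[-0.09,0.56,0],[0,0,0]],[[-0.02,0.57,0],[0,0,0]],[[0.06,0.56,0],[0,0,0]],
[[0.14,0.55,0],[0,0,0]],[[0.21,0.53,0],[0,0,0]],[[0.28,0.49,0],[0,0,0]],[[0.34,0.45,0],[0,0,0]],[[0.40,0.40,0],[0,0,0]],[[0.45,0.34,0],[0,0,0]],[[0.49,0.28,0],[0,0,0]],[[0.53,0.21,0],[0,0,0]],
[[0.55,0.14,0],[0,0,0]],[[0.57,0.06,0],[0,0,0]],[[0.57,-0.02,0],[0,0,0]],[[0.56,-0.09,0],[0,0,0]],[[0.54,-0.17,0],[0,0,0]],[[0.52,-0.24,0],[0,0,0]],[[0.48,-0.31,0],[0,0,0]],[[0.43,-0.37,0],[0,0,0]],
[[0.38,-0.42,0],[0,0,0]],[[0.32,-0.47,0],[0,0,0]],[[0.25,-0.51,0],[0,0,0]],[[0.18,-0.54,0],[0,0,0]],[[0.11,-0.56,0],[0,0,0]],[[0.03,-0.57,0],[0,0,0]],[[-0.05,-0.57,0],[0,0,0]],[[-0.12,-0.55,0],[0,0,0]],
```

arm_command:
  motion:
    - [[-0.08,-0.56,0],[0,0,0]]
    - [[-0.15,-0.55,0],[0,0,0]]
    - [[-0.22,-0.52,0],[0,0,0]]
    - [[-0.29,-0.49,0],[0,0,0]]
    - [[-0.36,-0.44,0],[0,0,0]]
    - [[-0.41,-0.39,0],[0,0,0]]
    - [[-0.46,-0.33,0],[0,0,0]]
    - [[-0.5,-0.27,0],[0,0,0]]

```text
time: 5.8
position: [0.4871, 0.1131, 0.1158]
tcp_rot: [3.141, -0.0, 1.465]
wrist_force: [4.6, 0.4, -3.8]
grip_width: 0.214
grip_force: 12.0
```

arm_command:
  motion:
    - [[-0.53,-0.2,0],[0,0,0]]
    - [[-0.56,-0.12,0],[0,0,0]]
    - [[-0.57,-0.05,0],[0,0,0]]
    - [[-0.57,0.03,0],[0,0,0]]
    - [[-0.56,0.11,0],[0,0,0]]
    - [[-0.54,0.18,0],[0,0,0]]
    - [[-0.51,0.25,0],[0,0,0]]
    - [[-0.47,0.32,0],[0,0,0]]

```text
time: 6.6
position: [0.488, 0.0698, 0.1157]
tcp_rot: [-3.141, -0.0, 1.465]
wrist_force: [1.4, 4.9, -3.0]
grip_width: 0.215
grip_force: 12.0
```

arm_command:
  motion:
    - [[-0.42,0.38,0],[0,0,0]]
    - [[-0.37,0.43,0],[0,0,0]]
    - [[-0.31,0.48,0],[0,0,0]]
    - [[-0.24,0.52,0],[0,0,0]]
    - [[-0.17,0.54,0],[0,0,0]]
    - [[-0.09,0.56,0],[0,0,0]]
    - [[-0.02,0.57,0],[0,0,0]]
    - [[0.06,0.56,0],[0,0,0]]

```text
time: 7.4
position: [0.5266, 0.0501, 0.1156]
tcp_rot: [-3.141, 0.0, 1.465]
wrist_force: [-3.2, 5.0, 1.6]
grip_width: 0.213
grip_force: 12.0
```

arm_command:
  motion:
    - [[0.14,0.55,0],[0,0,0]]
    - [[0.21,0.53,0],[0,0,0]]
    - [[0.28,0.49,0],[0,0,0]]
    - [[0.34,0.45,0],[0,0,0]]
    - [[0.4,0.4,0],[0,0,0]]
    - [[0.45,0.34,0],[0,0,0]]
    - [[0.49,0.28,0],[0,0,0]]
    - [[0.53,0.21,0],[0,0,0]]

```text
time: 8.2
position: [0.562, 0.0749, 0.1157]
tcp_rot: [-3.141, 0.001, 1.464]
wrist_force: [-3.9, -0.5, 3.3]
grip_width: 0.214
grip_force: 12.0
```

arm_command:
  motion:
    - [[0.55,0.14,0],[0,0,0]]
    - [[0.57,0.06,0],[0,0,0]]
    - [[0.57,-0.02,0],[0,0,0]]
    - [[0.56,-0.09,0],[0,0,0]]
    - [[0.54,-0.17,0],[0,0,0]]
    - [[0.52,-0.24,0],[0,0,0]]
    - [[0.48,-0.31,0],[0,0,0]]
    - [[0.43,-0.37,0],[0,0,0]]

```text
time: 9.0
position: [0.5565, 0.1185, 0.1157]
tcp_rot: [3.141, -0.0, 1.465]
wrist_force: [-0.1, -2.2, -1.3]
grip_width: 0.216
grip_force: 12.0
```

arm_command:
  motion:
    - [[0.38,-0.42,0],[0,0,0]]
    - [[0.32,-0.47,0],[0,0,0]]
    - [[0.25,-0.51,0],[0,0,0]]
    - [[0.18,-0.54,0],[0,0,0]]
    - [[0.11,-0.56,0],[0,0,0]]
    - [[0.03,-0.57,0],[0,0,0]]
    - [[-0.03,-0.3,0],[0,0,0]]
    - [[0,0,0],[0,0,0]]

```text
time: 9.8
position: [0.5232, 0.1342, 0.1157]
tcp_rot: [-3.141, -0.0, 1.465]
wrist_force: [-1.8, 0.6, -0.7]
grip_width: 0.213
grip_force: 12.0
```

arm_command:
  motion:
    - [[-0.02,-0.15,0],[0,0,0]]
    - [[-0.02,-0.15,0],[0,0,0]]
    - [[-0.02,-0.15,0],[0,0,0]]
    - [[0,0,0],[0,0,0]]
    - [[0,0,0],[0,0,0]]
    - [[0,0,0],[0,0,0]]
    - [[0,0,0],[0,0,0]]
    - [[0,0,0],[0,0,0]]

```text
time: 10.6
position: [0.5194, 0.1339, 0.1157]
tcp_rot: [-3.141, -0.0, 1.465]
wrist_force: [-1.2, 1.8, -1.4]
grip_width: 0.216
grip_force: 12.0
```

arm_command:
  motion:
    - [[-0.02,-0.15,0],[0,0,0]]
    - [[-0.02,-0.15,0],[0,0,0]]
    - [[-0.02,-0.15,0],[0,0,0]]
    - [[0,0,0],[0,0,0]]
    - [[0,0,0],[0,0,0]]
    - [[0,0,0],[0,0,0]]
    - [[0,0,0],[0,0,0]]
    - [[0,0,0],[0,0,0]]

```text
time: 11.4
position: [0.5186, 0.1338, 0.116]
tcp_rot: [3.136, -0.003, 1.463]
wrist_force: [14.2, 3.1, -13.4]
grip_width: 0.214
grip_force: 12.0
```

arm_command:
  motion:
    - [[0,0.2,0],[0,0,0]]
    - [[0,0.1,0],[0,0,0]]
    - [[0,0,0],[0,0,0]]
    - [[0,0,0],[0,0,0]]
    - [[0,0,0],[0,0,0]]
    - [[0,0,0],[0,0,0]]
    - [[0,0,0],[0,0,0]]
    - [[0,0,0],[0,0,0]]

```text
time: 12.2
position: [0.5188, 0.1337, 0.1159]
tcp_rot: [3.14, -0.001, 1.465]
wrist_force: [5.1, 3.4, -4.7]
grip_width: 0.215
grip_force: 12.0
```

arm_command:
  motion:
    - [[0,0,0],[0,0,0]]
    - [[0,0,0],[0,0,0]]
    - [[0,0,0],[0,0,0]]
    - [[0,0,0],[0,0,0]]
    - [[0,0,0],[0,0,0]]
    - [[0,0,-2],[0,0,0]]
    - [[0,0,-3],[0,0,0]]
    - [[0,0,-3.5],[0,0,0]]
  fingers: 9.18

```text
time: 13.0
position: [0.5172, 0.133, 0.2009]
tcp_rot: [-3.139, 0.001, 1.465]
wrist_force: [1.5, -0.8, -0.7]
grip_width: 0.863
grip_force: 0.0
```

arm_command:
  motion:
    - [[-2,0,-0.5],[0,0,0]]
    - [[-3.5,0,0],[0,0,0]]
    - [[-3.5,0.2,0],[0,0,0]]
    - [[-3.5,0.3,0],[0,0,0]]
    - [[-3.5,0.3,0],[0,0,0]]
    - [[-2.5,0.1,0],[0,0,0]]
    - [[-1.5,0,0],[0,0,0]]
    - [[0,0,0],[0,0,0]]

```text
time: 13.8
position: [0.5053, -0.0692, 0.2055]
tcp_rot: [-3.141, 0.001, 1.461]
wrist_force: [0.3, -0.4, 0.5]
grip_width: 0.999
grip_force: 0.0
```

```bash
python3 look.py w3; python3 - <<'E'
from cell import eyes
import cv2,numpy as np
t=eyes.capture("top")[:,:,::-1];s=eyes.capture("side")[:,:,::-1]
w=cv2.imread("pics/w3.png")
a=cv2.resize(t[170:250,200:320],(400,267),interpolation=2);b=cv2.resize(s[150:280,170:340],(349,267),interpolation=2)
w=cv2.resize(w[60:460,150:650],(400,320))
o=np.zeros((590,750,3),np.uint8);o[:267,:400]=a;o[:267,400:749]=b;o[270:,:400]=w;cv2.imwrite("pics/m3.png",o)
E
```

```text
time 13.8
position [ 0.5053 -0.0692  0.2055]
tcp_rot [-3.1411  0.0012  1.4606]
joint_pos [ 0.4833  0.3313 -0.5766  1.8415  0.2096  1.0299 -0.2874]
wrist_force [ 0.3414 -0.4364  0.5386]
```

View pics/m3.png

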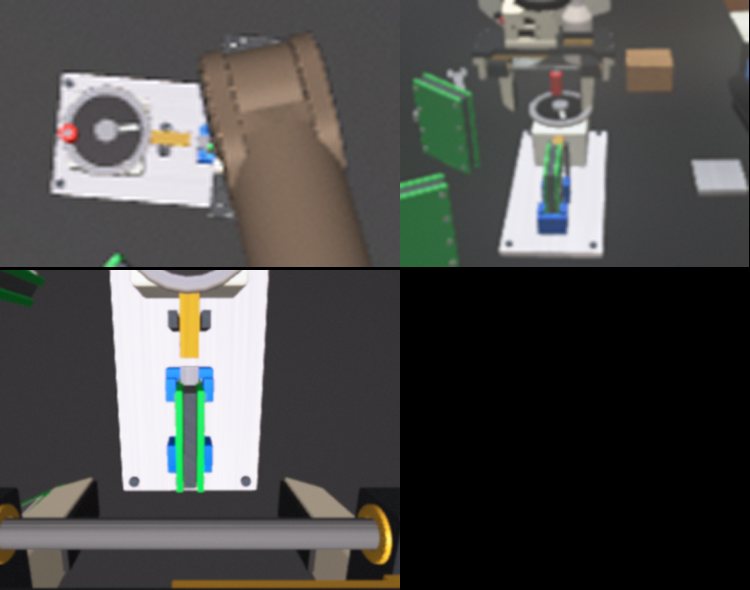

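arm_command:
  motion:
    - [[0,0.15,1],[0,0,-0.5]]
    - [[0,0,2.5],[0,0,0]]
    - [[0,0,2.5],[0,0,0]]
    - [[0,0,2.5],[0,0,0]]
    - [[0,0,1.8],[0,0,0]]
    - [[0,0,1.2],[0,0,0]]
    - [[0,0,0.7],[0,0,0]]
    - [[0,0,0.2],[0,0,0]]

```text
time: 14.75
position: [0.5072, -0.0661, 0.0812]
tcp_rot: [-3.141, -0.0, 1.474]
wrist_force: [0.4, 0.3, 0.4]
grip_width: 1.002
grip_force: 0.0
```

arm_command:
  motion:
    - [[0,0,0],[0,0,0]]
    - [[0,0,0],[0,0,0]]
    - [[0,0,0],[0,0,0]]
    - [[0,0,0],[0,0,0]]
    - [[0,0,0],[0,0,0]]
    - [[0,0,0],[0,0,0]]
    - [[0,0,0],[0,0,0]]
    - [[0,0,0],[0,0,0]]
  fingers: 1.5
  squeeze: 15

```text
time: 15.55
position: [0.5073, -0.0666, 0.0817]
tcp_rot: [-3.142, 0.0, 1.474]
wrist_force: [0.2, 0.0, 0.0]
grip_width: 0.352
grip_force: 0.0
```

arm_command:
  motion:
    - [[0,0,0],[0,0,0]]
    - [[0,0,0],[0,0,0]]
    - [[0,0,0],[0,0,0]]
    - [[0,0,0],[0,0,0]]
    - [[0,0,0],[0,0,0]]
    - [[0,0,0],[0,0,0]]
    - [[0,0,0],[0,0,0]]
    - [[0,0,0],[0,0,0]]
  squeeze: 40

```text
time: 16.35
position: [0.5072, -0.0666, 0.0817]
tcp_rot: [-3.141, 0.0, 1.473]
wrist_force: [-1.2, -0.6, -1.7]
grip_width: 0.239
grip_force: 40.0
```

arm_command:
  motion:
    - [[0,0,-0.5],[0,0,0]]
    - [[0,0,-0.5],[0,0,0]]
    - [[0,0,-0.8],[0,0,0]]
    - [[0,0,-1],[0,0,0]]
    - [[0,0,-1],[0,0,0]]
    - [[0,0,-1],[0,0,0]]
    - [[0,0,-1],[0,0,0]]
    - [[0,0,-1],[0,0,0]]

```text
time: 17.15
position: [0.5073, -0.0667, 0.1507]
tcp_rot: [3.141, 0.0, 1.473]
wrist_force: [-0.3, -0.1, -2.8]
grip_width: 0.237
grip_force: 40.0
```

arm_command:
  motion:
    - [[0,0,-1.5],[0,0,0]]
    - [[0,0,-2],[0,0,0]]
    - [[0,0,-2.5],[0,0,0]]
    - [[0,0,-2.5],[0,0,0]]
    - [[0,0,-2.5],[0,0,0]]
    - [[0,0,-2],[0,0,0]]
    - [[0,0,-1.5],[0,0,0]]
    - [[0,0,-0.5],[0,0,0]]

```text
time: 17.95
position: [0.5079, -0.0664, 0.3017]
tcp_rot: [3.139, 0.0, 1.474]
wrist_force: [0.7, 0.9, -1.9]
grip_width: 0.237
grip_force: 40.0
```

```bash
cat > goal.py <<'E'
from h import *
from cell import telemetry
np.set_printoptions(suppress=True,precision=4)
def goal(lens,yaw,dist=.14,el=.70,zg=.069,off=(0,0)):
    # zg: TCP height above cell underside ; cell y offset of tcp = off[1]
    u=np.array([np.cos(yaw),np.sin(yaw),0]);k=np.array([0,0,1.])
    x=np.cos(el)*u+np.sin(el)*k; z=-np.sin(el)*u+np.cos(el)*k; y=np.cross(z,x)
    w=lens-0+dist*(-x)
    tcp=w-.011*x+(zg-.036)*z+off[0]*x+off[1]*y
    R=np.c_[y,x,-z]
    return tcp,R
if __name__=="__main__":
    import sys
    a=[float(v) for v in sys.argv[1:]] or [.7156,-.275,.34,-.2877]
    tcp,R=goal(np.array(a[:3]),a[3])
    o=telemetry.get_obs();R0=Ro.from_euler("xyz",o["tcp_rot"]).as_matrix()
    print("goal",tcp,Ro.from_matrix(R).as_euler("xyz"),"now",o["position"],o["tcp_rot"],np.round(o["wrist_force"],1),np.linalg.det(R))
    print("shift in tool cm",100*R0.T@(tcp-o["position"]),"rotvec deg",np.degrees(Ro.from_matrix(R0.T@R).as_rotvec()))
E
python3 goal.py; python3 look.py w4 >/dev/null
```

```text
goal [ 0.5845 -0.2362  0.268 ] [2.4416 0.     1.2831] now [ 0.5079 -0.0664  0.3017] [3.1389 0.0001 1.4737] [ 0.7  0.9 -1.9] 1.0000000000000004
shift in tool cm [-16.1569   9.2608   3.4035] rotvec deg [-39.8309  -3.8291  10.4646]
```

View pics/w4.png

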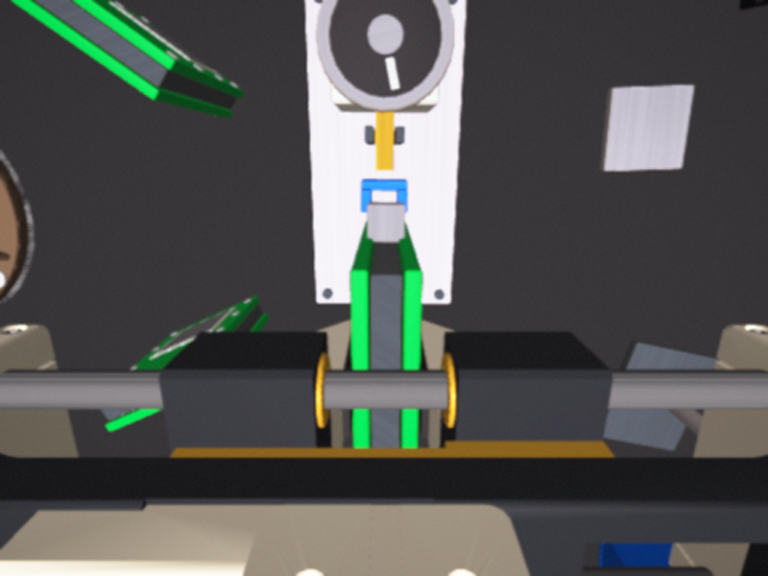

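arm_command:
  motion:
    - [[0,0,0],[-3,-0.3,0.8]]
    - [[0,0,0],[-5,-0.5,1.3]]
    - [[0,0,0],[-6,-0.6,1.6]]
    - [[0,0,0],[-6,-0.6,1.6]]
    - [[0,0,0],[-6,-0.6,1.6]]
    - [[0,0,0],[-6,-0.6,1.6]]
    - [[0,0,0],[-5,-0.5,1.2]]
    - [[0,0,0],[-2.8,-0.1,0.8]]

```text
time: 18.8
position: [0.5051, -0.0659, 0.2979]
tcp_rot: [2.444, 0.001, 1.284]
wrist_force: [0.5, -1.4, -3.0]
grip_width: 0.237
grip_force: 39.9
```

```bash
python3 - <<'E'
from h import *
import json
ci=json.load(open("pics/w4.json"))
for n,p,z in[("cell top +y L",(352,268),.3377),("R",(421,268),.3377),("foot",(637,343),.01),("f2",(715,358),.01),("f3",(605,440),.01),("f4",(672,450),.01)]:print(n,ray(ci,p,z).round(4))
E
python3 goal.py
```

```text
cell top +y L [ 0.5016 -0.0242  0.3377]
R [ 0.5223 -0.0262  0.3377]
foot [ 0.7859 -0.229   0.01  ]
f2 [ 0.8784 -0.2574  0.01  ]
f3 [ 0.7546 -0.3581  0.01  ]
f4 [ 0.8391 -0.3813  0.01  ]
goal [ 0.5845 -0.2362  0.268 ] [2.4416 0.     1.2831] now [ 0.5051 -0.0659  0.2979] [2.4444 0.001  1.2842] [ 0.5 -1.4 -3. ] 1.0000000000000004
shift in tool cm [-14.0898   7.594   10.2862] rotvec deg [-0.1616  0.0018  0.0827]
```

arm_command:
  motion:
    - [[-1,0.1,0.7],[0,0,0]]
    - [[-2,0.3,1.5],[0,0,0]]
    - [[-2.5,0.5,1.8],[0,0,0]]
    - [[-2.5,0.6,1.8],[0,0,0]]
    - [[-2.5,0.5,1.8],[0,0,0]]
    - [[-2,0.3,1.4],[0,0,0]]
    - [[-1,0.2,0.8],[0,0,0]]
    - [[-0.5,0,0.5],[0,0,0]]

```text
time: 19.6
position: [0.5488, -0.2278, 0.235]
tcp_rot: [2.448, 0.0, 1.28]
wrist_force: [-0.2, 0.9, -3.2]
grip_width: 0.236
grip_force: 40.0
```

```bash
python3 goal.py; python3 look.py w5 >/dev/null; python3 - <<'E'
from cell import eyes
import cv2,numpy as np
t=eyes.capture("top")[:,:,::-1];s=eyes.capture("side")[:,:,::-1]
cv2.imwrite("pics/t5.png",t);cv2.imwrite("pics/s5.png",s)
w=cv2.resize(cv2.imread("pics/w5.png"),(400,300))
a=cv2.resize(t[90:210,280:380],(250,300),interpolation=2);b=cv2.resize(s[120:300,200:430],(383,300),interpolation=2)
c=cv2.resize(t[90:165,300:365],(260,300),interpolation=2)
o=np.zeros((600,790,3),np.uint8);o[:300,:400]=w;o[:300,400:783]=b;o[300:,:250]=a;o[300:,250:510]=c;cv2.imwrite("pics/m5.png",o)
E
```

```text
goal [ 0.5845 -0.2362  0.268 ] [2.4416 0.     1.2831] now [ 0.5488 -0.2278  0.235 ] [2.4476 0.0003 1.2804] [-0.2  0.9 -3.2] 1.0000000000000004
shift in tool cm [ 0.2193  4.9166 -0.1967] rotvec deg [-0.3461  0.1111 -0.1091]
```

View pics/m5.png

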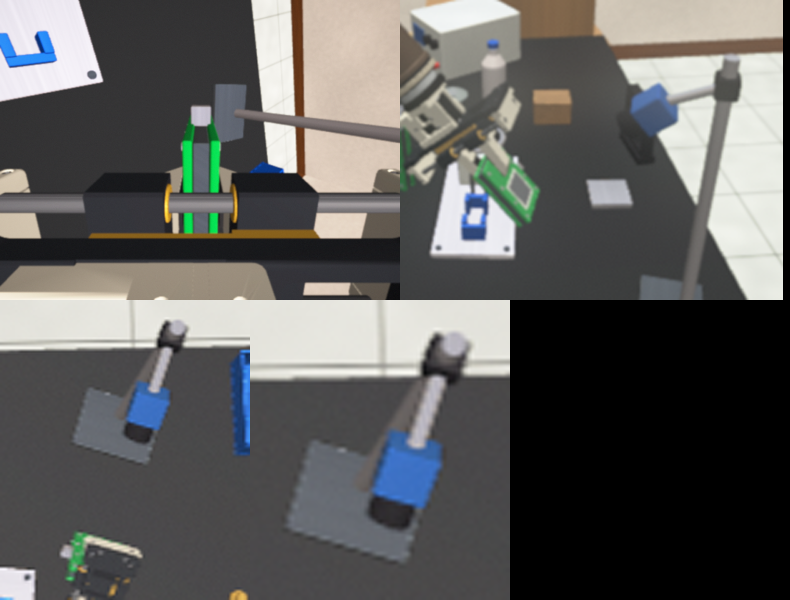

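```bash
python3 - <<'E'
from cell import eyes
from h import *
import cv2
np.set_printoptions(suppress=True,precision=4)
T=eyes.camera_info("top");S=eyes.camera_info("side")
def blue(f,x,y,w,h):
    im=cv2.imread(f)[y:y+h,x:x+w].astype(int);m=(im[:,:,0]>im[:,:,2]+40)&(im[:,:,0]>90)
    n,l,st,c=cv2.connectedComponentsWithStats(m.astype(np.uint8));i=1+st[1:,4].argmax()
    return c[i]+[x,y],st[i]
ct,st=blue("pics/t5.png",322,115,30,40);cs,ss=blue("pics/s5.png",330,160,50,50);print(ct,st,cs,ss)
ft=np.array([[315.4,125.4],[309.6,147],[340,154.4]]);fs=np.array([[345.3,285],[342.3,321],[381.7,328],[379.7,289]])
fw=np.array([[.7859,-.229],[.7546,-.3581],[.8391,-.3813],[.8784,-.2574]])
def hullc(ci,P):
    h=cv2.convexHull(proj(ci,P).astype(np.float32));m=cv2.moments(h);return np.array([m["m10"],m["m01"]])/m["m00"]
def f(v):
    q=v[:3];m,l=v[3:5];a,b=m-.05,m+.05;c,s=np.cos(.7),np.sin(.7)
    B=[]
    for X in(-l,-l-.045):
      for Y in(-.023,.023):
        for Z in(-.023,.023): B.append([-c*X-s*Z,Y,.34-s*X+c*Z])  # stand frame, z up
    B=place(q,B)
    e=[proj(T,place(q,[[b,.065,.01],[a,.065,.01],[a,-.065,.01]]))-ft,
       proj(S,place(q,[[a,.065,.01],[a,-.065,.01],[b,-.065,.01],[b,.065,.01]]))-fs,
       (place(q,[[a,.065,.01],[a,-.065,.01],[b,-.065,.01],[b,.065,.01]])[:,:2]-fw)*200,
       proj(T,place(q,[[.12,0,.454]]))-[[351.4,101]],proj(S,place(q,[[.12,0,.454]]))-[[398.8,155]],
       2*(hullc(T,B)-ct)[None],2*(hullc(S,B)-cs)[None]]
    return np.vstack(e).ravel()
r=least_squares(f,[.7156,-.275,-.2877,.1,.02],diff_step=1e-4,loss="soft_l1");print(r.x);print(np.round(f(r.x).reshape(-1,2),1).tolist())
E
```

```text
[338.9034 132.1513] [  8   7  18  20 238] [352.1009 184.8543] [  8  10  29  31 446]
[ 0.7144 -0.273  -0.2993  0.1025  0.0277]
[[-0.8, -1.5], [-1.2, -0.6], [-1.5, 0.4], [-1.6, 0.3], [-0.7, 1.1], [1.1, 1.4], [0.7, 2.1], [-0.4, 0.5], [-1.8, 1.5], [0.4, 0.3], [0.2, 0.3], [-0.9, -0.6], [-1.3, -0.9], [0.5, -1.8], [-0.3, 1.0]]
```

```bash
python3 goal.py .715 -.274 .34 -.294
```

```text
goal [ 0.5841 -0.2344  0.268 ] [2.4416 0.     1.2768] now [ 0.5488 -0.2264  0.2355] [2.4471 0.0001 1.2817] [ 0.1  0.6 -1.8] 1.0000000000000002
shift in tool cm [ 0.2425  4.8544 -0.1775] rotvec deg [-0.3133 -0.1752  0.2182]
```

arm_command:
  motion:
    - [[0.03,0.5,0],[0,0,0]]
    - [[0.03,0.9,-0.05],[-0.1,-0.1,0.1]]
    - [[0.03,1,-0.05],[-0.1,0,0.1]]
    - [[0.03,0.9,-0.05],[-0.1,-0.1,0]]
    - [[0.03,0.7,-0.03],[0,0,0]]
    - [[0,0.5,0],[0,0,0]]
    - [[0,0.35,0],[0,0,0]]
    - [[0,0,0],[0,0,0]]

```text
time: 20.55
position: [0.5846, -0.2341, 0.2697]
tcp_rot: [2.439, 0.001, 1.278]
wrist_force: [-0.6, -0.6, -3.3]
grip_width: 0.236
grip_force: 40.0
```

arm_command:
  motion:
    - [[0,0,0],[0,0,0]]
    - [[0,0,0],[0,0,0]]
    - [[0,0,0],[0,0,0]]
    - [[0,0,0],[0,0,0]]
    - [[0,0,0],[0,0,0]]
    - [[0,0,0],[0,0,0]]
    - [[0,0,0],[0,0,0]]
    - [[0,0,0],[0,0,0]]

```text
time: 21.35
position: [0.5843, -0.2339, 0.2695]
tcp_rot: [2.439, 0.001, 1.278]
wrist_force: [-0.3, -0.5, -3.1]
grip_width: 0.238
grip_force: 40.0
```

```bash
python3 goal.py .715 -.274 .34 -.294; python3 look.py w6 >/dev/null; python3 - <<'E'
from cell import eyes,telemetry
from h import *
import cv2
T=eyes.camera_info("top");S=eyes.camera_info("side")
t=eyes.capture("top")[:,:,::-1].copy();s=eyes.capture("side")[:,:,::-1].copy()
o=telemetry.get_obs();R=Ro.from_euler("xyz",o["tcp_rot"]).as_matrix();p=np.array(o["position"])
# window rim corners predicted in tool coords: x=cell y, y=cell x, z=-(cell z)+.069
K=6
P=np.array([[a,.011,.069-.036+b] for a,b in[(-.025,-.024),(.025,-.024),(.025,.024),(-.025,.024)]])@R.T+p
ps=proj(S,P);x0,y0=270,150
c=cv2.resize(s[y0:y0+95,x0:x0+130],None,fx=6,fy=6,interpolation=2)
cv2.polylines(c,[np.int32((ps-[x0,y0]+.5)*6)],True,(0,0,255),1);print(ps)
cv2.imwrite("pics/s6.png",c)
E
```

```text
goal [ 0.5841 -0.2344  0.268 ] [2.4416 0.     1.2768] now [ 0.5843 -0.2339  0.2695] [2.4393 0.0008 1.2784] [-0.3 -0.5 -3.1] 1.0000000000000002
shift in tool cm [-0.0459 -0.0988  0.1137] rotvec deg [ 0.1319 -0.0241  0.1002]
[[277.68532407 221.32971562]
 [281.43282395 209.89779963]
 [293.41618868 223.38673826]
 [290.2991826  235.31487457]]
```

View pics/s6.png

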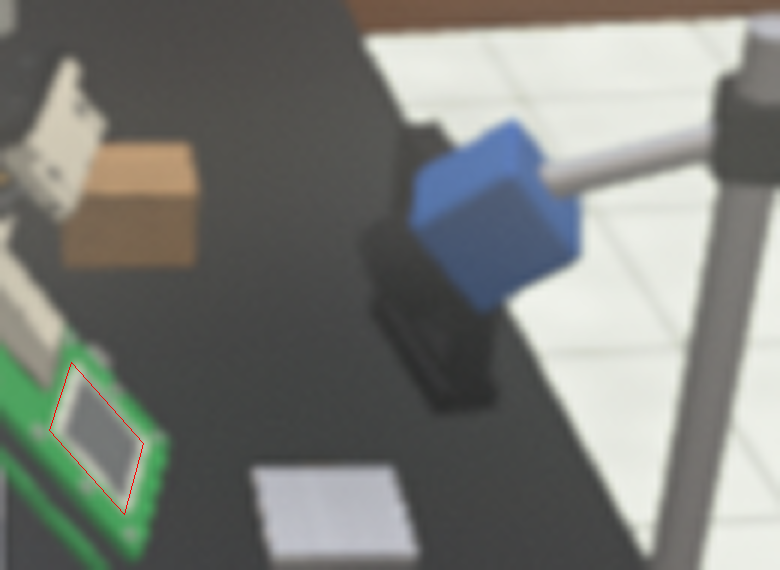

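```bash
python3 -c "
from cell import robot
print(robot.hand_in())"
```

```text
the job is handed in; nothing more can be done
None
```

I cranked the wheel anticlockwise to its stop, drew the cell up out of its cradle, and handed the job in at about 21.5 s. The gripper still holds the cell steady, leaning back with its window facing the lens, centred and 14 cm away to within about 3 mm by my measurements. I did not see the judge's verdict.

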